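# Tip the used coffee pods into the compost caddy

## Task

Empty the three used coffee pods from the hinged aluminium tray into the red compost caddy without handling them: slowly press the tray's green ear down until the tray meets its stop, and keep it pressed there for a second or two with about 10 newtons (never more than 25) while the pods slide off. Then ease the tray back up to level, keeping the ear under control so that it does not spring back, and push the caddy's open lid over so that it falls shut. Leave the teapot, the glass jar and the mug where they stand.

Things in the scene. Friction and masses are not known exactly. Their poses are not given: they have to be found in the camera images.
- stand: Fixed grey stand of the tray. Origin on the work surface below the tray's hinge; x along the hinge, y downhill (towards the caddy), z up. Hinge axis 220 mm up. A springy rubber stop of unknown height stands under the tray's downhill half: full tilt is anywhere from 0.35 to 0.62 rad (a fingertip going straight down on the ear travels 33 to 75 mm), found by feel: force then rises 5 to 6 N per mm.
- tray: Hinged aluminium tray, 138 mm wide (x), y from -150 to +130 mm, 4 mm floor (underside at the hinge), walls 32 mm high, open at the downhill (+y) end. Origin on the hinge, axes as the stand's while level. Weighted uphill: comes back level by itself, with a bang if let go (over 3.5 rad/s is too fast). Tilts with 2 to 3 N downwards at the ear, downhill end down. Pods slide from 0.19 to 0.29 rad.
- ear (a point): Point on the top face of the green push ear, a flat tab level with the tray's floor that sticks out beside the -x side wall near the downhill end. The free top face reaches 28 mm from the point outwards (-x), 46 mm inwards to the wall, and 25 mm either way along y. It moves with the tray; axes as the tray's.
- caddy: Fixed red plastic compost caddy, an open box 190 x 190 mm and 135 mm high with 4 mm walls, just beyond the tray's downhill end; origin at the centre of its underside, axes as the stand's (y away from the tray).
- lid (a joint): Angle of the caddy's red lid, rad: 0 shut (flat on the rim), 1.6 to 1.85 at the start (standing open). Plate 186 mm wide (x), 6 mm thick, hinged along the caddy's +y rim (95 mm from the caddy's centre, 135 mm above the work surface). Stiff hinge, stays where it is above 1.3; pushed below about 1.2 it falls shut by itself, damped, in 1 to 2 s. Pushing takes under 2 N.
- lid_edge (a point): Middle of the free edge of the lid, 176 mm from its hinge; while the lid stands open this is its highest part. A low black ridge (70 mm wide, 8 mm high) lies near the edge on the outer face, which looks to +y while the lid is open.
- pod_a: Green used coffee pod, 37 mm across the flange and 26 mm high, 18 g, standing on its flange in the tray's uphill half at the start. Origin at the centre of the flange's underside.
- pod_b: Brown used coffee pod, same shape and origin.
- pod_c: Orange used coffee pod, same shape and origin.
- teapot: White ceramic teapot, 148 mm across and 132 mm high with spout and handle, standing free; origin at the centre of its underside. Not to be moved.
- jar: Empty glass jar, 80 mm across and 130 mm high, standing free; origin at the centre of its underside. Not to be moved.
- mug: Blue mug, 80 mm across and 95 mm high, standing free; origin at the centre of its underside. Not to be moved.
Not all that is in view belongs to the job. Several things have the shape of the pod_b; the one meant has the colours described above. Of the things shaped like the pod_a, the green one is meant.

How it is judged (in metres and radians):
On the way, in this order (a step that is already met when the one before it is completed fails the run):
1. the fingers hold the tray tilted by at least 0.30 rad and pressed on its stop with 5 to 18 N for 0.8 s (contact force between the fingers and tray between 5 and 18 N and angle between tray's own z axis and vertical above 0.3 rad), for 0.8 s.
2. all three pods are inside the caddy and the tray is back level (x of pod_a in the frame of caddy between -0.095 and 0.095 m and y of pod_a in the frame of caddy between -0.095 and 0.095 m and z of each of pod_a, pod_b, pod_c in the frame of caddy below 0.1 m and x of pod_b in the frame of caddy between -0.095 and 0.095 m and y of pod_b in the frame of caddy between -0.095 and 0.095 m and x of pod_c in the frame of caddy between -0.095 and 0.095 m and y of pod_c in the frame of caddy between -0.095 and 0.095 m and angle between tray's own z axis and vertical below 0.05 rad), for 0.2 s.
At the end, for the whole second after the job is handed in: All three pods lie at rest inside the caddy (within its walls, below its rim), the tray is level within 0.05 rad and the caddy's lid is shut within 0.06 rad (all of step 2 and value of joint lid below 0.06 rad and linear speed of each of pod_a, pod_b, pod_c below 0.03 m/s); the robot touches nothing.
It fails at once if the tray is pressed with more than 25 N (contact force between the fingers and tray above 25 N).
It fails at once if the tray turns faster than 3.5 rad/s (jerked or allowed to spring back) (angular speed of tray above 3.5 rad/s).
It fails at once if the robot touches a pod (contact force between any of the fingers, the arm and pod_a above 0.3 N or contact force between any of the fingers, the arm and pod_b above 0.3 N or contact force between any of the fingers, the arm and pod_c above 0.3 N).
It fails at once if the teapot, the jar or the mug is moved by more than 20 mm (distance of any of teapot, jar, mug from where it was at the start of the episode above 0.02 m).
It also fails if it takes over 61 s, if anything falls off the work surface, if the arm or the gripper's body presses on something with over 40 N, if the wrist force passes 120 N, or if a joint passes its speed limit or range.

## Robot

A 6-joint arm with a two-finger parallel gripper is mounted at the origin on the work surface. World frame = base frame: x ahead of the robot, y to its left, z up, the work surface at z = 0. Lengths are in mm, angles in rad, forces in N, time in s.
With the tool pointing down it reaches from about 300 to 775 mm from the base axis. Payload 14.6 kg.
Tool frame: the origin (TCP) lies midway between the tips of the shut fingers; the grasp point (between the pads) lies 19 mm behind it; y points along the fingers, x is the direction in which the jaws open and shut, and the axes are right-handed (so a half turn about y gives the same grasp; the last joint's range is limited). The gripper opens to 94 mm and grips with 3 to 60 N. Pads are 16 mm wide; open, the fingers measure 119 mm over their backs; the gripper's body (75 mm by 177 mm) begins 78 mm behind the grasp point.
Start: joints at [-1.187, 0.3, 1.521, -0, 1.321, -0.067], TCP at [239.619, -495.047, 205.446] pointing down, gripper open.
Joint ranges: [-3.03, 3.03], [-0.79, 2.21], [0.23, 2.52], [-1.04, 4.18], [0, 3.07], [-2.55, 2.55]. Speed limits (rad/s): [2.22, 2.22, 2.57, 3.14, 3.14, 3.14].

## Interface

Orientations are given as [roll, pitch, yaw] about the fixed x, y, z axes, in that order (R = Rz(yaw) Ry(pitch) Rx(roll)).
In Python, from cell import manip gives the robot as it stands.
- The arm moves only by the tool servo_tool, never from a script. Its argument "commands" is a list of rows, each an object with "dp": the shift along the tool's x, y, z in mm, a list of three; "turn": the turn, a rotation vector about the tool's x, y, z in degrees, a list of three. A call has 1 to 5 rows; each row is the pose to reach, as a shift and turn from the pose measured when the call began, along the tool's axes at that moment; what a row does not reach only later rows make up. A row lasts 1/12 s, in which the tool goes at most 41.7 mm and 7.16 degrees, less where a joint would pass 70% of its speed; a pose out of reach is approached as far as the arm can. A call with a gripper value outside its range is refused whole. "grip" is the gripper command: -1 is fully open, 1 is shut, values between are in proportion, set as the call begins (left out, the last holds). The fingers move at their own pace and stop on an object; "force" is the grip in N (left out, the last holds). Time passes only in rows, so rows that repeat a pose let the fingers close. It gives the time, the measured TCP pose, the force and the opening at its end, in the units of the state.
- manip.read_state(): the state, without advancing time (a new reading comes with each control period).
- manip.camera(name): name is "side" or "top"; returns a dict with "img" (400x640x3 uint8, red, green, blue), "depth" (400x640 float32, mm along the optical axis (not along the pixel's ray), 0 where there is no reading), "K" (3x3 intrinsics, pixels), "k1" (the pictures are not rectified: a ray, as slopes to the right and down, at radius r is drawn at 1 + k1 r^2 times it, then the intrinsics apply), "R" (3x3) and "t" (3): a world point X has camera coordinates R X + t. Camera axes: x right, y down, z forward; pixel columns grow to the right and rows downward; lengths in mm; the calibration is good to about 2 mm. A picture is of the moment at which its call begins.
- manip.sign_off(): hands the job in, once; it reports no verdict.
The state is a dict: "clock": time; "joints": joint angles; "qd": joint speeds; "effort": joint torques, N m; "eef_pos": TCP position; "eef_rot": TCP orientation; "wrist_force": force on the tool from outside, world axes, zero at the start; "moment": the same for the moment, N m; "finger_gap": finger opening in mm.
Only numpy, scipy, OpenCV 4.12 (cv2) and the standard library are available. Lean on these libraries where they do the work, as an engineer would, in place of code of your own. Each camera call takes 0.05 s, during which the arm holds its last target.

## Working session

There is one attempt and no reset: what is moved stays moved. The work goes in short steps, Python scripts to look and compute and a tool call to move; the robot and the scene stay as the last step left them, time stands still between calls to the robot, and variables do not carry over. Pictures are saved under pics/ and viewed, and the job is handed in when it is done.

Besides the shell and the picture viewer there is one more tool, called after "Request:" as name(argument=value, ...), one argument or row to a line, values as JSON. servo_tool: Moves the arm, as the interface text tells. Its arguments: {"type":"object","properties":{"commands":{"type":"array","items":{"type":"object","properties":{"dp":{"type":"array","items":{"type":"number"}},"turn":{"type":"array","items":{"type":"number"}}}}},"grip":{"type":"number"},"force":{"type":"number"}},"required":["commands"]}

```bash
mkdir -p pics; ls; cat > h.py <<'E'
import numpy as np, cv2
from cell import manip
def snap(n,f):
    c=manip.camera(n); cv2.imwrite('pics/'+f+'.png',c['img'][:,:,::-1]); np.savez('pics/'+f+'.npz',**c); return c
def cloud(c):
    K=np.array(c['K']);k1=c['k1'];h,w=c['depth'].shape
    u,v=np.meshgrid(np.arange(w),np.arange(h))
    pts=np.stack([u,v],-1).reshape(-1,1,2).astype(float)
    s=cv2.undistortPoints(pts,K,np.array([k1,0,0,0,0.])).reshape(h,w,2)
    z=c['depth'][...,None]
    X=np.concatenate([s*z,z],-1)-np.array(c['t'])
    P=X@np.array(c['R']); P[c['depth']==0]=np.nan
    return P
E
python3 - <<'E'
from h import *
for n in('side','top'):
    c=snap(n,n+'0'); print(n,c['K'],c['k1'],c['R'],c['t'])
print(manip.read_state())
E
```

```text
pics
side [[482.44827978   0.         320.37663803]
 [  0.         482.44827978 196.2089347 ]
 [  0.           0.           1.        ]] -0.015476623764648888 [[ 0.82948988 -0.55849184 -0.00577988]
 [-0.4386572  -0.64503212 -0.62571033]
 [ 0.3457259   0.52155578 -0.78003408]] [-489.97955692  329.97586378 1428.90619988]
top [[511.73749093   0.         322.82737212]
 [  0.         511.73749093 197.34977673]
 [  0.           0.           1.        ]] 0.05135461272832402 [[-0.07918279 -0.99685217 -0.00397883]
 [-0.97476754  0.07826296 -0.209053  ]
 [ 0.20870633 -0.01267497 -0.97789622]] [   3.80144173  596.85564548 1792.61161519]
{'clock': 0.1, 'joints': array([-1.18663085e+00,  3.00418671e-01,  1.52152537e+00,  3.81085409e-05,
        1.32069496e+00, -6.66261079e-02]), 'qd': array([ 0.00091436, -0.00124361,  0.00041321,  0.00052421, -0.00180908,
       -0.00167901]), 'effort': array([ 1.78939597e-03, -5.32644510e+01, -3.53283763e+01,  7.09600816e-02,
        2.34990427e-02, -2.72290589e-05]), 'eef_pos': array([ 239.52747722, -494.83946303,  204.93865547]), 'eef_rot': array([-1.57068983e+00,  1.04156449e-03, -1.12001414e+00]), 'wrist_force': array([-0.55221313,  0.06166539,  0.21344385]), 'moment': array([-0.03286253,  0.01944305, -0.03240738]), 'finger_gap': 94.28358087609213}
```

View pics/side0.png

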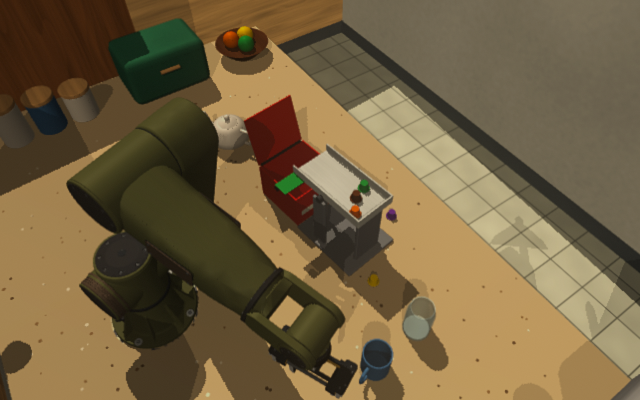

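View pics/top0.png

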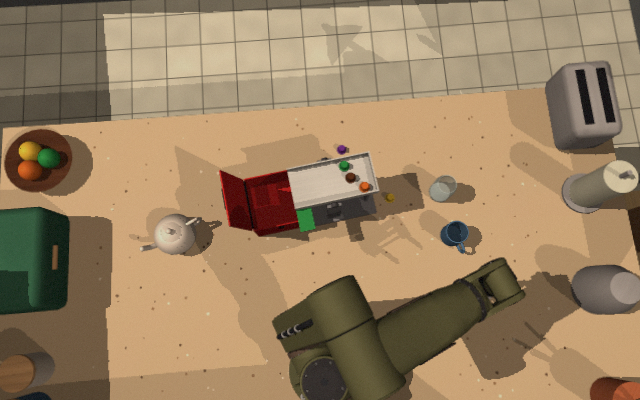

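The side view shows the open lid at (272,130), the ear at (290,184) and the pods at (355–365,185–212). In the top view the ear is at (306,219), the lid at (235,200), the teapot at (175,233), the jar at (443,189) and the mug at (455,235). Next I'll measure these.

```bash
python3 - <<'E'
import numpy as np,cv2
from h import cloud
for n in('top0','side0'):
    c=dict(np.load('pics/'+n+'.npz'));P=cloud(c);im=c['img'].astype(int)
    r,g,b=im[...,0],im[...,1],im[...,2]
    m=(g>100)&(g>1.8*r)&(g>1.8*b)
    nl,l,st,_=cv2.connectedComponentsWithStats(m.astype(np.uint8))
    for i in range(1,nl):
        if st[i,4]>15:
            p=P[l==i];p=p[~np.isnan(p[:,0])]
            print(n,'green',st[i],np.median(p,0).round(),np.percentile(p,[3,97],axis=0).round())
            if st[i,4]>100: print(cv2.minAreaRect((p[:,:2]).astype(np.float32)))
    m=(r>60)&(r>2.5*g)&(r>2.5*b)
    nl,l,st,_=cv2.connectedComponentsWithStats(m.astype(np.uint8))
    for i in range(1,nl):
        if st[i,4]>150:
            p=P[l==i];p=p[~np.isnan(p[:,0])]
            print(n,'red',st[i],np.percentile(p,[1,50,99],axis=0).round())
    m=(np.abs(P[...,2]-225)<14)&(r>120)&(abs(r-b)<60)
    Q=P[m]; Q=Q[(Q[:,0]>300)&(Q[:,0]<800)&(abs(Q[:,1])<400)]
    print(n,'tray',len(Q),np.percentile(Q,[1,50,99],axis=0).round())
    print(cv2.minAreaRect(Q[:,:2].astype(np.float32)))
P=cloud(dict(np.load('pics/top0.npz')))
for u,v in [(222,172),(240,171),(246,180),(229,229),(253,232),(235,200),(228,195),(296,173),(370,155),(378,190),(300,209),(175,233),(214,226),(195,222),(443,189),(455,235)]: print(u,v,P[v,u].round())
print('side')
P=cloud(dict(np.load('pics/side0.npz')))
for u,v in [(290,99),(248,128),(258,160),(299,135),(272,115),(328,150),(391,198),(378,214),(296,170),(230,125),(244,135)]: print(u,v,P[v,u].round())
E
```

```text
top0 green [ 38 150  12  15 131] [813. 936. 106.] [[793. 918.  92.]
 [837. 956. 118.]]
((813.9134521484375, 937.7357177734375), (43.56650924682617, 49.207706451416016), 49.86138153076172)
top0 green [340 161   8   7  38] [ 663. -119.  251.] [[ 652. -129.  234.]
 [ 673. -109.  258.]]
top0 green [297 209  18  23 302] [490.  21. 224.] [[459.  -2. 218.]
 [522.  44. 231.]]
((490.4925231933594, 21.399940490722656), (68.87145233154297, 48.6152458190918), 7.347293376922607)
top0 red [219 170  31  57 907] [[483. 219. 140.]
 [591. 252. 244.]
 [662. 277. 308.]]
top0 red [ 244  170   54   66 2151] [[487.  64.  -7.]
 [603. 151.   6.]
 [684. 225. 138.]]
top0 tray 2642 [[ 545. -211.  215.]
 [ 613.  -57.  224.]
 [ 686.   63.  234.]]
((614.4771728515625, -73.68785095214844), (162.912353515625, 278.4185485839844), 6.026803970336914)
side0 green [240  36   8   5  29] [810. 931. 108.] [[798. 916. 102.]
 [826. 944. 115.]]
side0 green [276 173  27  21 281] [492.  20. 224.] [[461.  -4. 220.]
 [524.  44. 229.]]
((492.0599670410156, 21.10968017578125), (71.19735717773438, 50.43039321899414), 9.81974029541015
[... 462 characters left out ...]
59)
222 172 [656. 275. 289.]
240 171 [736. 261.  -2.]
246 180 [668. 223. 119.]
229 229 [516. 309.  10.]
253 232 [500. 224.  -7.]
235 200 [574. 247. 231.]
228 195 [579. 259. 288.]
296 173 [652.  41. 221.]
370 155 [ 756. -236.   10.]
378 190 [ 565. -222.  252.]
300 209 [527.  36. 228.]
175 233 [499. 477. 115.]
214 226 [532. 364.   6.]
195 222 [547. 426.  37.]
443 189 [ 604. -495.    4.]
455 235 [ 428. -516.    7.]
side
290 99 [659. 276. 289.]
248 128 [485. 247. 275.]
258 160 [487. 211. 159.]
299 135 [658. 230. 163.]
272 115 [580. 260. 271.]
328 150 [660.  58. 235.]
391 198 [ 695. -207.  245.]
378 214 [ 661. -199.  185.]
296 170 [528.  34. 248.]
230 125 [509. 473. 102.]
244 135 [542. 436.  62.]
```

```bash
cat > plan.py <<'E'
import sys,json
from h import *
from scipy.spatial.transform import Rotation as Ro
# args: x,y,z,yawdeg,nrows  -> rows interpolated from current pose
def rows(x,y,z,yaw,n):
    s=manip.read_state(); p=np.array(s['eef_pos']); R=Ro.from_euler('xyz',s['eef_rot'])
    T=Ro.from_euler('xyz',[-np.pi/2,0,np.radians(yaw)])
    d=R.inv().apply(np.array([x,y,z])-p); t=np.degrees((R.inv()*T).as_rotvec())
    print('clk %.2f'%s['clock'],p.round(1),np.degrees(s['eef_rot']).round(1),'F',s['wrist_force'].round(2),'gap %.1f'%s['finger_gap'])
    print('d',d.round(1),'turn',t.round(1),'norm',np.linalg.norm(d).round(),'rows at limit',np.linalg.norm(d)/41.7,np.linalg.norm(t)/7.16)
rows(*map(float,sys.argv[1:]))
E
python3 plan.py 482 20 340 6.5 5
```

```text
clk 0.10 [ 239.5 -494.8  204.9] [-90.    0.1 -64.2] F [-0.55  0.06  0.21] gap 94.3
d [-357.9 -134.6  442.6] turn [ -0.  -70.7  -0. ] norm 585.0 rows at limit 14.026095047605848 9.870406193933574
```

Request:
servo_tool(
  commands=[
    {"dp":[-10,-35,20],"turn":[0,-3,0]},
    {"dp":[-30,-65,45],"turn":[0,-10,0]},
    {"dp":[-50,-95,70],"turn":[0,-16,0]},
    {"dp":[-75,-115,95],"turn":[0,-22,0]},
    {"dp":[-100,-128,125],"turn":[0,-28,0]},
  ],
  grip=1,
  force=20,
)

```text
clock: 0.52
eef_pos: [307.6, -351.7, 334.2]
eef_rot: [-1.571, -0.001, -0.627]
wrist_force: [1.2, 0.1, 0.3]
finger_gap: 64.3
```

```bash
python3 plan.py 482 20 330 6.5 5
```

```text
clk 0.52 [ 307.6 -351.7  334.2] [-90.   -0.1 -35.9] F [1.16 0.08 0.3 ] gap 64.3
d [-76.9   4.  403.4] turn [  0.  -42.4   0. ] norm 411.0 rows at limit 9.847758697449361 5.926076699760794
```

Request:
servo_tool(
  commands=[
    {"dp":[-8,0,40],"turn":[0,-5,0]},
    {"dp":[-15,1,80],"turn":[0,-10,0]},
    {"dp":[-23,2,120],"turn":[0,-15,0]},
    {"dp":[-31,2,160],"turn":[0,-20,0]},
    {"dp":[-38,2,200],"turn":[0,-24,0]},
  ],
)

```text
clock: 0.93
eef_pos: [394.3, -165.5, 332.1]
eef_rot: [-1.571, -0.001, -0.204]
wrist_force: [0.9, -1.0, 0.3]
finger_gap: 30.9
```

```bash
python3 plan.py 482 20 300 6.5 5
```

```text
clk 0.93 [ 394.3 -165.5  332.1] [-90.   -0.  -11.7] F [ 0.95 -1.    0.25] gap 30.9
d [ 48.3  32.  199.4] turn [  0.  -18.2   0. ] norm 208.0 rows at limit 4.979826405224159 2.5393164260589964
```

Request:
servo_tool(
  commands=[
    {"dp":[10,2,40],"turn":[0,-4,0]},
    {"dp":[20,8,80],"turn":[0,-8,0]},
    {"dp":[30,14,120],"turn":[0,-12,0]},
    {"dp":[40,22,158],"turn":[0,-16,0]},
    {"dp":[48,30,192],"turn":[0,-18,0]},
  ],
)

```text
clock: 1.35
eef_pos: [480.7, 15.3, 301.5]
eef_rot: [-1.571, -0.001, 0.115]
wrist_force: [0.5, -1.1, -0.5]
finger_gap: 0.9
```

```bash
python3 plan.py 482 18 245 6.5 5
```

```text
clk 1.35 [480.7  15.3 301.5] [-90.   -0.    6.6] F [ 0.45 -1.09 -0.49] gap 0.9
d [ 1.5 56.5  2.5] turn [0.  0.1 0. ] norm 57.0 rows at limit 1.3576052008350639 0.01492860131997262
```

Request:
servo_tool(
  commands=[
    {"dp":[1,15,2],"turn":[0,0,0]},
    {"dp":[2,35,3],"turn":[0,0,0]},
    {"dp":[2,50,3],"turn":[0,0,0]},
    {"dp":[2,58,3],"turn":[0,0,0]},
    {"dp":[2,60,3],"turn":[0,0,0]},
  ],
)

```text
clock: 1.77
eef_pos: [481.9, 18.5, 240.2]
eef_rot: [-1.571, 0.002, 0.115]
wrist_force: [0.2, -0.7, -0.1]
finger_gap: 0.6
```

```bash
python3 - <<'E'
from h import *
a=snap('side','side1')['img'];b=snap('top','top1')['img']
o=np.concatenate([cv2.resize(a[80:260,210:430],None,fx=1.8,fy=1.8),cv2.resize(b[120:300,200:420],None,fx=1.8,fy=1.8)],1)
cv2.imwrite('pics/c1.png',o[:,:,::-1]); print(manip.read_state()['wrist_force'],manip.read_state()['eef_pos'])
E
```

```text
[-0.30677845  0.13810575 -0.35362737] [482.46975374  18.3304219  241.84788403]
```

View pics/c1.png

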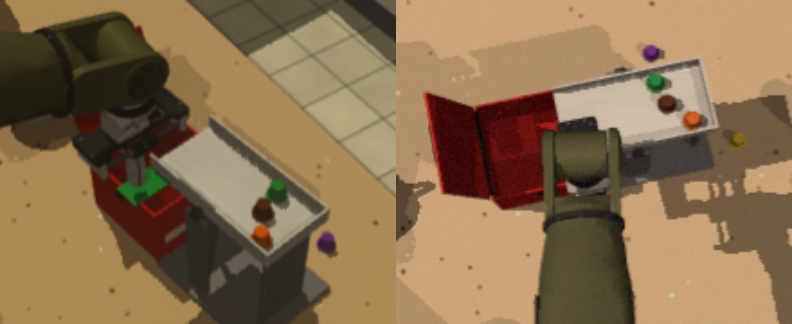

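The fingertip is over the green ear (left crop ~(140,185)), and the pods are still uphill. Next I'll lower it to contact.

Request:
servo_tool(
  commands=[
    {"dp":[0,3,0],"turn":[0,0,0]},
    {"dp":[0,6,0],"turn":[0,0,0]},
    {"dp":[0,9,0],"turn":[0,0,0]},
    {"dp":[0,11,0],"turn":[0,0,0]},
    {"dp":[0,13,0],"turn":[0,0,0]},
  ],
)

```text
clock: 2.28
eef_pos: [482.5, 18.3, 228.7]
eef_rot: [-1.571, -0.001, 0.115]
wrist_force: [-0.1, 0.8, 0.3]
finger_gap: 0.4
```

Request:
servo_tool(
  commands=[
    {"dp":[0,1,0],"turn":[0,0,0]},
    {"dp":[0,2,0],"turn":[0,0,0]},
    {"dp":[0,3,0],"turn":[0,0,0]},
    {"dp":[0,4,0],"turn":[0,0,0]},
    {"dp":[0,5,0],"turn":[0,0,0]},
  ],
)

```text
clock: 2.7
eef_pos: [482.5, 18.3, 223.8]
eef_rot: [-1.571, -0.001, 0.115]
wrist_force: [-0.6, 0.7, 3.8]
finger_gap: 0.3
```

Request:
servo_tool(
  commands=[
    {"dp":[0,1,0],"turn":[0,0,0]},
    {"dp":[0,2,0],"turn":[0,0,0]},
    {"dp":[0,3.5,0],"turn":[0,0,0]},
    {"dp":[0,5,0],"turn":[0,0,0]},
    {"dp":[0,6.5,-0.5],"turn":[0,0,0]},
  ],
)

```text
clock: 3.12
eef_pos: [482.6, 18.0, 217.2]
eef_rot: [-1.571, -0.001, 0.115]
wrist_force: [-0.9, 2.4, 3.3]
finger_gap: 0.4
```

Request:
servo_tool(
  commands=[
    {"dp":[0,1.5,0],"turn":[0,0,0]},
    {"dp":[0,3,0],"turn":[0,0,0]},
    {"dp":[0,4.5,0],"turn":[0,0,0]},
    {"dp":[0,6,-0.5],"turn":[0,0,0]},
    {"dp":[0,7.5,-1],"turn":[0,0,0]},
  ],
)

```text
clock: 3.53
eef_pos: [482.7, 17.1, 209.5]
eef_rot: [-1.571, -0.001, 0.115]
wrist_force: [-1.2, 3.2, 3.3]
finger_gap: 0.6
```

Request:
servo_tool(
  commands=[
    {"dp":[0,1.5,0],"turn":[0,0,0]},
    {"dp":[0,3,-0.5],"turn":[0,0,0]},
    {"dp":[0,4.5,-1],"turn":[0,0,0]},
    {"dp":[0,6,-1.5],"turn":[0,0,0]},
    {"dp":[0,7.5,-2],"turn":[0,0,0]},
  ],
)

```text
clock: 3.95
eef_pos: [483.0, 15.3, 201.9]
eef_rot: [-1.57, -0.001, 0.115]
wrist_force: [-0.9, 3.2, 2.8]
finger_gap: 0.3
```

Request:
servo_tool(
  commands=[
    {"dp":[0,1.5,0],"turn":[0,0,0]},
    {"dp":[0,3,0],"turn":[0,0,0]},
    {"dp":[0,4.5,-0.5],"turn":[0,0,0]},
    {"dp":[0,6,-0.5],"turn":[0,0,0]},
    {"dp":[0,7.5,-1],"turn":[0,0,0]},
  ],
)

```text
clock: 4.37
eef_pos: [483.2, 14.1, 194.3]
eef_rot: [-1.571, -0.001, 0.115]
wrist_force: [0.8, -0.5, 3.0]
finger_gap: 0.4
```

Request:
servo_tool(
  commands=[
    {"dp":[0,0.5,0],"turn":[0,0,0]},
    {"dp":[0,1,0],"turn":[0,0,0]},
    {"dp":[0,1.5,-0.3],"turn":[0,0,0]},
    {"dp":[0,2,-0.5],"turn":[0,0,0]},
    {"dp":[0,2.5,-0.5],"turn":[0,0,0]},
  ],
)

```text
clock: 4.78
eef_pos: [483.3, 13.5, 191.8]
eef_rot: [-1.571, -0.002, 0.115]
wrist_force: [-0.2, -0.5, 3.1]
finger_gap: 0.2
```

Request:
servo_tool(
  commands=[
    {"dp":[0,0.5,0],"turn":[0,0,0]},
    {"dp":[0,1,0],"turn":[0,0,0]},
    {"dp":[0,1.5,-0.3],"turn":[0,0,0]},
    {"dp":[0,2,-0.5],"turn":[0,0,0]},
    {"dp":[0,2.5,-0.5],"turn":[0,0,0]},
  ],
)

```text
clock: 5.2
eef_pos: [483.4, 13.1, 189.2]
eef_rot: [-1.571, -0.002, 0.115]
wrist_force: [0.4, -0.5, 3.2]
finger_gap: 0.4
```

Request:
servo_tool(
  commands=[
    {"dp":[0,0.5,0],"turn":[0,0,0]},
    {"dp":[0,1,0],"turn":[0,0,0]},
    {"dp":[0,1.5,-0.3],"turn":[0,0,0]},
    {"dp":[0,2,-0.5],"turn":[0,0,0]},
    {"dp":[0,2.5,-0.6],"turn":[0,0,0]},
  ],
)

```text
clock: 5.62
eef_pos: [483.4, 12.4, 186.6]
eef_rot: [-1.571, -0.001, 0.115]
wrist_force: [0.2, -0.5, 3.5]
finger_gap: 0.5
```

Request:
servo_tool(
  commands=[
    {"dp":[0,0.5,0],"turn":[0,0,0]},
    {"dp":[0,1,0],"turn":[0,0,0]},
    {"dp":[0,1.5,-0.3],"turn":[0,0,0]},
    {"dp":[0,2,-0.5],"turn":[0,0,0]},
    {"dp":[0,2.5,-0.6],"turn":[0,0,0]},
  ],
)

```text
clock: 6.03
eef_pos: [483.5, 11.8, 184.1]
eef_rot: [-1.571, -0.002, 0.115]
wrist_force: [-0.1, -0.3, 2.9]
finger_gap: 0.4
```

Request:
servo_tool(
  commands=[
    {"dp":[0,0.5,0],"turn":[0,0,0]},
    {"dp":[0,1,0],"turn":[0,0,0]},
    {"dp":[0,1.5,-0.3],"turn":[0,0,0]},
    {"dp":[0,2,-0.5],"turn":[0,0,0]},
    {"dp":[0,2.5,-0.6],"turn":[0,0,0]},
  ],
)

```text
clock: 6.45
eef_pos: [483.6, 11.2, 181.5]
eef_rot: [-1.571, -0.002, 0.115]
wrist_force: [-0.2, -0.2, 2.8]
finger_gap: 1.0
```

```bash
python3 - <<'E'
from h import *
a=snap('side','side2')['img'];b=snap('top','top2')['img']
o=np.concatenate([cv2.resize(a[80:260,210:430],None,fx=1.8,fy=1.8),cv2.resize(b[120:300,200:420],None,fx=1.8,fy=1.8)],1)
cv2.imwrite('pics/c2.png',o[:,:,::-1]); print(manip.read_state()['wrist_force'],manip.read_state()['eef_pos'])
E
```

```text
[ 0.53757669 -0.38780136  2.13113814] [483.54262935  11.24043657 181.4881563 ]
```

View pics/c2.png

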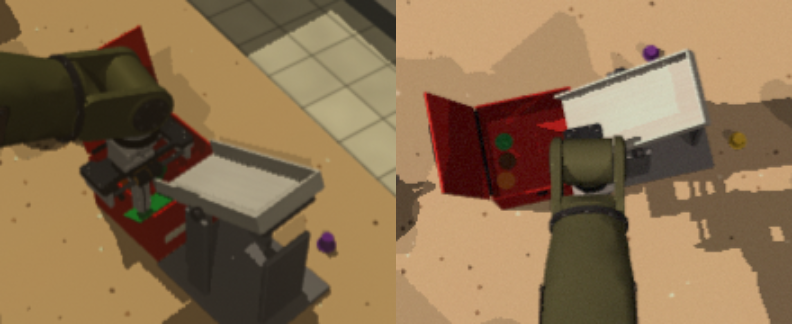

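All three pods are already in the caddy: the top crop shows green (503,140), brown (505,160) and orange (506,182). I still need to reach the stop and hold.

Request:
servo_tool(
  commands=[
    {"dp":[0,0.5,0],"turn":[0,0,0]},
    {"dp":[0,1,0],"turn":[0,0,0]},
    {"dp":[0,1.5,-0.3],"turn":[0,0,0]},
    {"dp":[0,2,-0.5],"turn":[0,0,0]},
    {"dp":[0,2.5,-0.6],"turn":[0,0,0]},
  ],
)

```text
clock: 6.97
eef_pos: [483.6, 10.6, 178.9]
eef_rot: [-1.571, -0.001, 0.115]
wrist_force: [0.4, -0.1, 2.4]
finger_gap: 0.8
```

Request:
servo_tool(
  commands=[
    {"dp":[0,0.5,0],"turn":[0,0,0]},
    {"dp":[0,1,0],"turn":[0,0,0]},
    {"dp":[0,1.5,-0.3],"turn":[0,0,0]},
    {"dp":[0,2,-0.5],"turn":[0,0,0]},
    {"dp":[0,2.5,-0.6],"turn":[0,0,0]},
  ],
)

```text
clock: 7.38
eef_pos: [483.7, 10.0, 176.4]
eef_rot: [-1.571, -0.001, 0.115]
wrist_force: [-0.6, -0.6, 2.1]
finger_gap: 0.5
```

Request:
servo_tool(
  commands=[
    {"dp":[0,0.5,0],"turn":[0,0,0]},
    {"dp":[0,1,0],"turn":[0,0,0]},
    {"dp":[0,1.5,-0.3],"turn":[0,0,0]},
    {"dp":[0,2,-0.5],"turn":[0,0,0]},
    {"dp":[0,2.5,-0.7],"turn":[0,0,0]},
  ],
)

```text
clock: 7.8
eef_pos: [483.8, 9.3, 173.8]
eef_rot: [-1.571, -0.001, 0.115]
wrist_force: [0.1, -0.2, 3.5]
finger_gap: 0.3
```

Request:
servo_tool(
  commands=[
    {"dp":[0,0.5,0],"turn":[0,0,0]},
    {"dp":[0,1,0],"turn":[0,0,0]},
    {"dp":[0,1.5,-0.3],"turn":[0,0,0]},
    {"dp":[0,2,-0.5],"turn":[0,0,0]},
    {"dp":[0,2.5,-0.7],"turn":[0,0,0]},
  ],
)

```text
clock: 8.22
eef_pos: [483.9, 8.6, 171.3]
eef_rot: [-1.571, -0.001, 0.115]
wrist_force: [0.2, -0.7, 2.5]
finger_gap: 0.3
```

Request:
servo_tool(
  commands=[
    {"dp":[0,0.5,0],"turn":[0,0,0]},
    {"dp":[0,1,0],"turn":[0,0,0]},
    {"dp":[0,1.5,-0.3],"turn":[0,0,0]},
    {"dp":[0,2,-0.5],"turn":[0,0,0]},
    {"dp":[0,2.5,-0.7],"turn":[0,0,0]},
  ],
)

```text
clock: 8.63
eef_pos: [484.0, 7.9, 168.9]
eef_rot: [-1.571, -0.002, 0.115]
wrist_force: [-0.6, 0.6, 6.2]
finger_gap: 0.8
```

Request:
servo_tool(
  commands=[
    {"dp":[0,0.4,0],"turn":[0,0,0]},
    {"dp":[0,0.8,0],"turn":[0,0,0]},
    {"dp":[0,0.8,0],"turn":[0,0,0]},
  ],
)

```text
clock: 8.88
eef_pos: [484.2, 7.8, 168.6]
eef_rot: [-1.571, -0.002, 0.115]
wrist_force: [-2.1, -0.8, 7.7]
finger_gap: 0.5
```

Request:
servo_tool(
  commands=[
    {"dp":[0,0.5,0],"turn":[0,0,0]},
    {"dp":[0,1,0],"turn":[0,0,0]},
    {"dp":[0,1,0],"turn":[0,0,0]},
    {"dp":[0,1,0],"turn":[0,0,0]},
    {"dp":[0,1,0],"turn":[0,0,0]},
  ],
)

```text
clock: 9.3
eef_pos: [484.3, 7.8, 168.3]
eef_rot: [-1.571, -0.003, 0.115]
wrist_force: [-2.7, -0.1, 9.7]
finger_gap: 0.5
```

Pressing at about 10 N; I'll hold here with a small offset to make up for the arm's compliance.

Request:
servo_tool(
  commands=[
    {"dp":[0,0.9,0],"turn":[0,0,0]},
    {"dp":[0,0.9,0],"turn":[0,0,0]},
    {"dp":[0,0.9,0],"turn":[0,0,0]},
    {"dp":[0,0.9,0],"turn":[0,0,0]},
    {"dp":[0,0.9,0],"turn":[0,0,0]},
  ],
)

```text
clock: 9.72
eef_pos: [484.4, 7.8, 168.1]
eef_rot: [-1.571, -0.004, 0.115]
wrist_force: [-3.9, -0.8, 11.0]
finger_gap: 0.4
```

Request:
servo_tool(
  commands=[
    {"dp":[0,0.8,0],"turn":[0,0,0]},
    {"dp":[0,0.8,0],"turn":[0,0,0]},
    {"dp":[0,0.8,0],"turn":[0,0,0]},
    {"dp":[0,0.8,0],"turn":[0,0,0]},
    {"dp":[0,0.8,0],"turn":[0,0,0]},
  ],
)

```text
clock: 10.13
eef_pos: [484.4, 7.7, 168.1]
eef_rot: [-1.571, -0.004, 0.115]
wrist_force: [-3.6, 0.8, 11.1]
finger_gap: 0.3
```

Request:
servo_tool(
  commands=[
    {"dp":[0,0.8,0],"turn":[0,0,0]},
    {"dp":[0,0.8,0],"turn":[0,0,0]},
    {"dp":[0,0.8,0],"turn":[0,0,0]},
    {"dp":[0,0.8,0],"turn":[0,0,0]},
    {"dp":[0,0.8,0],"turn":[0,0,0]},
  ],
)

```text
clock: 10.55
eef_pos: [484.4, 7.7, 168.0]
eef_rot: [-1.572, -0.005, 0.115]
wrist_force: [-5.7, 0.0, 12.6]
finger_gap: 0.7
```

```bash
python3 - <<'E'
from h import *
a=snap('side','side3')['img'];b=snap('top','top3')['img']
o=np.concatenate([cv2.resize(a[80:260,210:430],None,fx=1.8,fy=1.8),cv2.resize(b[120:300,200:420],None,fx=1.8,fy=1.8)],1)
cv2.imwrite('pics/c3.png',o[:,:,::-1]); print(manip.read_state()['wrist_force'],manip.read_state()['eef_pos'])
E
```

```text
[-3.98847109  0.20564801 12.02742842] [484.43059706   7.68330401 167.99359107]
```

View pics/c3.png

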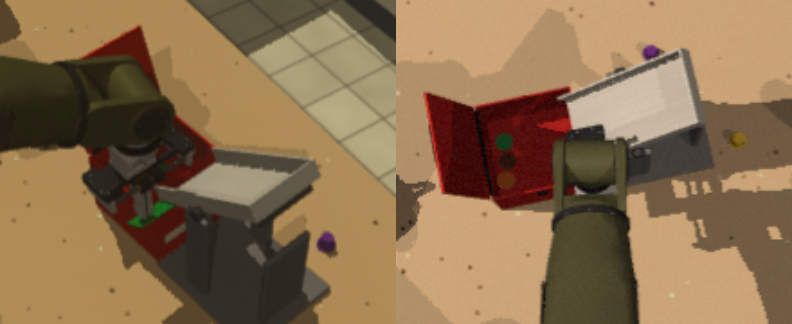

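The hold lasted over 1.5 s at about 10–12.6 N, and the pods are in the caddy. Now I'll ease up.

Request:
servo_tool(
  commands=[
    {"dp":[0,0,0],"turn":[0,0,0]},
    {"dp":[0,-0.8,0],"turn":[0,0,0]},
    {"dp":[0,-2,0.3],"turn":[0,0,0]},
    {"dp":[0,-3.5,0.7],"turn":[0,0,0]},
    {"dp":[0,-5,1.2],"turn":[0,0,0]},
  ],
)

```text
clock: 11.07
eef_pos: [484.1, 9.1, 172.9]
eef_rot: [-1.571, -0.004, 0.115]
wrist_force: [-0.4, 2.3, 0.7]
finger_gap: 0.6
```

Request:
servo_tool(
  commands=[
    {"dp":[0,-2,0.4],"turn":[0,0,0]},
    {"dp":[0,-4,1],"turn":[0,0,0]},
    {"dp":[0,-6,1.5],"turn":[0,0,0]},
    {"dp":[0,-8,2],"turn":[0,0,0]},
    {"dp":[0,-10,2.5],"turn":[0,0,0]},
  ],
)

```text
clock: 11.48
eef_pos: [483.8, 11.6, 183.1]
eef_rot: [-1.571, -0.004, 0.115]
wrist_force: [-0.9, 2.5, 0.6]
finger_gap: 0.5
```

Request:
servo_tool(
  commands=[
    {"dp":[0,-2,0.4],"turn":[0,0,0]},
    {"dp":[0,-4,0.8],"turn":[0,0,0]},
    {"dp":[0,-6,1.2],"turn":[0,0,0]},
    {"dp":[0,-8,1.6],"turn":[0,0,0]},
    {"dp":[0,-10,2],"turn":[0,0,0]},
  ],
)

```text
clock: 11.9
eef_pos: [483.5, 13.7, 193.3]
eef_rot: [-1.571, -0.004, 0.115]
wrist_force: [-0.3, 2.5, 1.8]
finger_gap: 0.5
```

Request:
servo_tool(
  commands=[
    {"dp":[0,-2,0.3],"turn":[0,0,0]},
    {"dp":[0,-4,0.6],"turn":[0,0,0]},
    {"dp":[0,-6,0.9],"turn":[0,0,0]},
    {"dp":[0,-8,1.2],"turn":[0,0,0]},
    {"dp":[0,-10,1.5],"turn":[0,0,0]},
  ],
)

```text
clock: 12.32
eef_pos: [483.4, 15.2, 203.6]
eef_rot: [-1.571, -0.004, 0.115]
wrist_force: [-0.0, 2.8, 1.2]
finger_gap: 0.4
```

Request:
servo_tool(
  commands=[
    {"dp":[0,-2,0.2],"turn":[0,0,0]},
    {"dp":[0,-4,0.4],"turn":[0,0,0]},
    {"dp":[0,-6,0.6],"turn":[0,0,0]},
    {"dp":[0,-8,0.8],"turn":[0,0,0]},
    {"dp":[0,-10,1],"turn":[0,0,0]},
  ],
)

```text
clock: 12.73
eef_pos: [483.2, 16.2, 213.8]
eef_rot: [-1.571, -0.004, 0.115]
wrist_force: [-0.2, 3.3, 2.1]
finger_gap: 0.4
```

Request:
servo_tool(
  commands=[
    {"dp":[0,-1,0.1],"turn":[0,0,0]},
    {"dp":[0,-2,0.1],"turn":[0,0,0]},
    {"dp":[0,-3,0.2],"turn":[0,0,0]},
    {"dp":[0,-4,0.2],"turn":[0,0,0]},
    {"dp":[0,-5,0.2],"turn":[0,0,0]},
  ],
)

```text
clock: 13.15
eef_pos: [483.2, 16.4, 218.9]
eef_rot: [-1.571, -0.004, 0.115]
wrist_force: [-0.7, 2.9, 2.8]
finger_gap: 0.4
```

Request:
servo_tool(
  commands=[
    {"dp":[0,-1,0],"turn":[0,0,0]},
    {"dp":[0,-2,0],"turn":[0,0,0]},
    {"dp":[0,-3,0],"turn":[0,0,0]},
    {"dp":[0,-4,0],"turn":[0,0,0]},
    {"dp":[0,-5,0],"turn":[0,0,0]},
  ],
)

```text
clock: 13.57
eef_pos: [483.2, 16.3, 224.0]
eef_rot: [-1.571, -0.004, 0.115]
wrist_force: [0.3, 2.7, 3.8]
finger_gap: 0.5
```

Request:
servo_tool(
  commands=[
    {"dp":[0,-1,0],"turn":[0,0,0]},
    {"dp":[0,-3,0],"turn":[0,0,0]},
    {"dp":[0,-6,0],"turn":[0,0,0]},
    {"dp":[0,-10,0],"turn":[0,0,0]},
    {"dp":[0,-15,0],"turn":[0,0,0]},
  ],
)

```text
clock: 13.98
eef_pos: [483.1, 16.3, 239.3]
eef_rot: [-1.571, -0.004, 0.115]
wrist_force: [0.4, 0.1, -0.9]
finger_gap: 0.5
```

```bash
python3 - <<'E'
from h import *
A=snap('side','side4');B=snap('top','top4');a=A['img'];b=B['img']
o=np.concatenate([cv2.resize(a[80:260,210:430],None,fx=1.8,fy=1.8),cv2.resize(b[120:300,200:420],None,fx=1.8,fy=1.8)],1)
cv2.imwrite('pics/c4.png',o[:,:,::-1])
# tray floor plane
for n,c in(('side',A),('top',B)):
    P=cloud(c);im=c['img'].astype(int);r,g,bb=im[...,0],im[...,1],im[...,2]
    m=(abs(P[...,2]-222)<12)&(P[...,0]>565)&(P[...,0]<670)&(P[...,1]>-190)&(P[...,1]<40)
    Q=P[m];co=np.linalg.lstsq(np.c_[Q[:,:2],np.ones(len(Q))],Q[:,2],rcond=None)[0];print(n,len(Q),'slopes',co)
E
```

```text
side 2040 slopes [ 6.54661045e-03 -7.53298999e-04  2.20056485e+02]
top 1830 slopes [ 3.62842735e-04 -1.34645072e-03  2.23818460e+02]
```

View pics/c4.png

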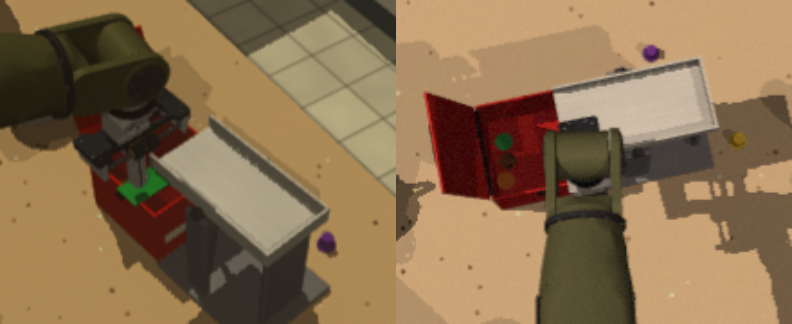

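The tray is level (slopes below 0.007), the finger is clear of it, and the pods are in the caddy at top-crop (503,141), (505,160) and (506,181). Next I'll go up and over the lid to its outer side.

Request:
servo_tool(
  commands=[
    {"dp":[0,-20,0],"turn":[0,0,0]},
    {"dp":[0,-50,0],"turn":[0,0,0]},
    {"dp":[0,-85,0],"turn":[0,0,0]},
    {"dp":[5,-115,10],"turn":[0,0,0]},
    {"dp":[15,-130,35],"turn":[0,0,0]},
  ],
)

```text
clock: 14.5
eef_pos: [493.8, 51.6, 374.2]
eef_rot: [-1.573, -0.011, 0.112]
wrist_force: [0.3, -0.8, -0.3]
finger_gap: 0.4
```

```bash
python3 plan.py 560 318 370 6.5 5
```

```text
clk 14.50 [493.8  51.6 374.2] [-90.1  -0.6   6.4] F [ 0.33 -0.8  -0.28] gap 0.4
d [ 95.6   4.7 257.3] turn [ 0.1 -0.1  0.6] norm 275.0 rows at limit 6.583477306286326 0.08708371587436818
```

Request:
servo_tool(
  commands=[
    {"dp":[12,0,32],"turn":[0,0,0.3]},
    {"dp":[26,0,70],"turn":[0,0,0.6]},
    {"dp":[40,0,108],"turn":[0,0,0.6]},
    {"dp":[54,1,146],"turn":[0,0,0.6]},
    {"dp":[68,2,184],"turn":[0,0,0.6]},
  ],
)

```text
clock: 14.92
eef_pos: [540.8, 244.1, 372.6]
eef_rot: [-1.572, -0.0, 0.112]
wrist_force: [0.7, -0.6, 0.1]
finger_gap: 0.8
```

```bash
python3 plan.py 560 318 370 6.5 5
```

```text
clk 14.92 [540.8 244.1 372.6] [-90.1  -0.    6.4] F [ 0.65 -0.56  0.05] gap 0.8
d [27.3  2.5 71.3] turn [ 0.1 -0.1  0. ] norm 76.0 rows at limit 1.832117010478335 0.017553709114515176
```

Request:
servo_tool(
  commands=[
    {"dp":[10,1,30],"turn":[0,0,0]},
    {"dp":[20,2,55],"turn":[0,0,0]},
    {"dp":[26,2,70],"turn":[0,0,0]},
    {"dp":[27,2,74],"turn":[0,0,0]},
    {"dp":[27,2,74],"turn":[0,0,0]},
  ],
)

```text
clock: 15.33
eef_pos: [559.3, 321.2, 369.6]
eef_rot: [-1.573, 0.001, 0.113]
wrist_force: [-0.4, -0.1, 0.4]
finger_gap: 0.4
```

```bash
python3 plan.py 560 318 270 6.5 5; python3 - <<'E'
from h import *
a=snap('side','side5')['img'];b=snap('top','top5')['img']
o=np.concatenate([cv2.resize(a[50:230,190:410],None,fx=1.8,fy=1.8),cv2.resize(b[120:300,130:350],None,fx=1.8,fy=1.8)],1)
cv2.imwrite('pics/c5.png',o[:,:,::-1])
E
```

```text
clk 15.33 [559.3 321.2 369.6] [-90.1   0.    6.5] F [-0.39 -0.09  0.41] gap 0.4
d [ 0.4 99.6 -3.1] turn [ 0.1 -0.  -0. ] norm 100.0 rows at limit 2.39058221111884 0.01805778511173468
```

View pics/c5.png

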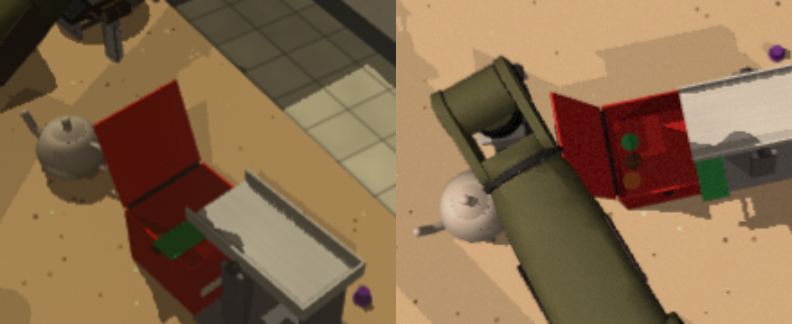

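```bash
python3 - <<'E'
import numpy as np
from h import cloud
P=cloud(dict(np.load('pics/top5.npz')))
for u,v in [(213,212),(225,230),(200,190),(235,250)]: print(u,v,P[v,u].round())
P=cloud(dict(np.load('pics/side5.npz')))
for u,v in [(251,82),(245,65),(239,55),(200,75),(210,60)]: print(u,v,P[v,u].round())
E
```

```text
213 212 [453. 231. 661.]
225 230 [407. 204. 661.]
200 190 [537. 286. 553.]
235 250 [357. 183. 658.]
251 82 [547. 315. 382.]
245 65 [787. 901.  -6.]
239 55 [513. 292. 506.]
200 75 [342. 136. 608.]
210 60 [381. 159. 620.]
```

The finger is behind the open lid, and the forearm is well above both lid and teapot. Next I'll lower it.

Request:
servo_tool(
  commands=[
    {"dp":[0,25,0],"turn":[0,0,0]},
    {"dp":[0,50,0],"turn":[0,0,0]},
    {"dp":[0,75,0],"turn":[0,0,0]},
    {"dp":[0,92,0],"turn":[0,0,0]},
    {"dp":[0,98,0],"turn":[0,0,0]},
  ],
)

```text
clock: 15.85
eef_pos: [558.9, 317.9, 270.4]
eef_rot: [-1.574, 0.002, 0.11]
wrist_force: [-0.0, -0.4, -0.4]
finger_gap: 0.3
```

Request:
servo_tool(
  commands=[
    {"dp":[0,0,-5],"turn":[0,0,0]},
    {"dp":[0,0,-10],"turn":[0,0,0]},
    {"dp":[0,0,-16],"turn":[0,0,0]},
    {"dp":[0,0,-22],"turn":[0,0,0]},
    {"dp":[0,0,-28],"turn":[0,0,0]},
  ],
)

```text
clock: 16.27
eef_pos: [562.3, 289.4, 271.7]
eef_rot: [-1.573, 0.0, 0.11]
wrist_force: [0.0, 1.5, 1.4]
finger_gap: 0.4
```

Request:
servo_tool(
  commands=[
    {"dp":[0,0,-5],"turn":[0,0,0]},
    {"dp":[0,0,-10],"turn":[0,0,0]},
    {"dp":[0,0,-15],"turn":[0,0,0]},
    {"dp":[0,0,-20],"turn":[0,0,0]},
    {"dp":[0,0,-25],"turn":[0,0,0]},
  ],
)

```text
clock: 16.68
eef_pos: [565.1, 264.1, 271.7]
eef_rot: [-1.573, 0.001, 0.11]
wrist_force: [0.3, 0.5, -0.1]
finger_gap: 0.3
```

Request:
servo_tool(
  commands=[
    {"dp":[0,0,-5],"turn":[0,0,0]},
    {"dp":[0,0,-10],"turn":[0,0,0]},
    {"dp":[0,0,-15],"turn":[0,0,0]},
    {"dp":[0,0,-20],"turn":[0,0,0]},
    {"dp":[0,0,-25],"turn":[0,0,0]},
  ],
)

```text
clock: 17.1
eef_pos: [567.9, 238.7, 271.8]
eef_rot: [-1.573, 0.001, 0.11]
wrist_force: [-0.9, 0.7, -0.1]
finger_gap: 0.2
```

Request:
servo_tool(
  commands=[
    {"dp":[0,0,-5],"turn":[0,0,0]},
    {"dp":[0,0,-10],"turn":[0,0,0]},
    {"dp":[0,0,-15],"turn":[0,0,0]},
    {"dp":[0,0,-20],"turn":[0,0,0]},
    {"dp":[0,0,-25],"turn":[0,0,0]},
  ],
)

```text
clock: 17.52
eef_pos: [570.7, 213.4, 271.8]
eef_rot: [-1.573, 0.001, 0.11]
wrist_force: [0.6, -0.3, 0.0]
finger_gap: 0.7
```

```bash
python3 plan.py 560 150 270 6.5 5; python3 - <<'E'
from h import *
a=snap('side','side6')['img'];b=snap('top','top6')['img']
o=np.concatenate([cv2.resize(a[50:230,190:410],None,fx=1.8,fy=1.8),cv2.resize(b[120:300,130:350],None,fx=1.8,fy=1.8)],1)
cv2.imwrite('pics/c6.png',o[:,:,::-1])
E
```

```text
clk 17.52 [570.7 213.4 271.8] [-90.1   0.    6.3] F [ 0.58 -0.34  0.01] gap 0.7
d [-17.6   1.9 -61.8] turn [ 0.1 -0.2 -0. ] norm 64.0 rows at limit 1.5415088671076744 0.034039185296868495
```

View pics/c6.png

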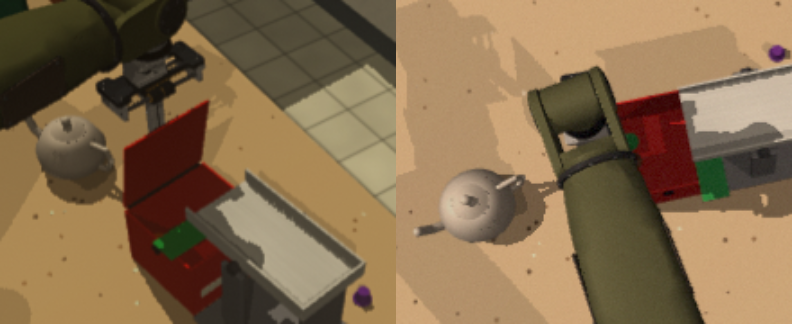

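The lid is tipping over (edge at (165,120) in the left crop), so I'll keep pushing.

Request:
servo_tool(
  commands=[
    {"dp":[0,0,-5],"turn":[0,0,0]},
    {"dp":[0,0,-10],"turn":[0,0,0]},
    {"dp":[0,0,-15],"turn":[0,0,0]},
    {"dp":[0,0,-20],"turn":[0,0,0]},
    {"dp":[0,0,-25],"turn":[0,0,0]},
  ],
)

```text
clock: 18.03
eef_pos: [573.6, 187.7, 271.9]
eef_rot: [-1.573, 0.001, 0.109]
wrist_force: [-0.3, -0.4, -0.7]
finger_gap: 0.4
```

Request:
servo_tool(
  commands=[
    {"dp":[0,0,-5],"turn":[0,0,0]},
    {"dp":[0,0,-10],"turn":[0,0,0]},
    {"dp":[0,0,-15],"turn":[0,0,0]},
    {"dp":[0,0,-20],"turn":[0,0,0]},
    {"dp":[0,0,-25],"turn":[0,0,0]},
  ],
)

```text
clock: 18.45
eef_pos: [576.3, 162.3, 272.0]
eef_rot: [-1.573, 0.001, 0.109]
wrist_force: [0.6, 0.9, 0.1]
finger_gap: 0.2
```

Request:
servo_tool(
  commands=[
    {"dp":[0,0,-5],"turn":[0,0,0]},
    {"dp":[0,0,-10],"turn":[0,0,0]},
    {"dp":[0,0,-15],"turn":[0,0,0]},
    {"dp":[0,0,-15],"turn":[0,0,0]},
    {"dp":[0,0,-15],"turn":[0,0,0]},
  ],
)

```text
clock: 18.87
eef_pos: [578.0, 147.2, 272.1]
eef_rot: [-1.573, 0.001, 0.109]
wrist_force: [-1.0, -0.3, 0.4]
finger_gap: 0.3
```

```bash
python3 - <<'E'
from h import *
a=snap('side','side7')['img'];b=snap('top','top7')['img']
o=np.concatenate([cv2.resize(a[50:230,190:410],None,fx=1.8,fy=1.8),cv2.resize(b[120:300,130:350],None,fx=1.8,fy=1.8)],1)
cv2.imwrite('pics/c7.png',o[:,:,::-1])
E
```

```text
(no output)
```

View pics/c7.png

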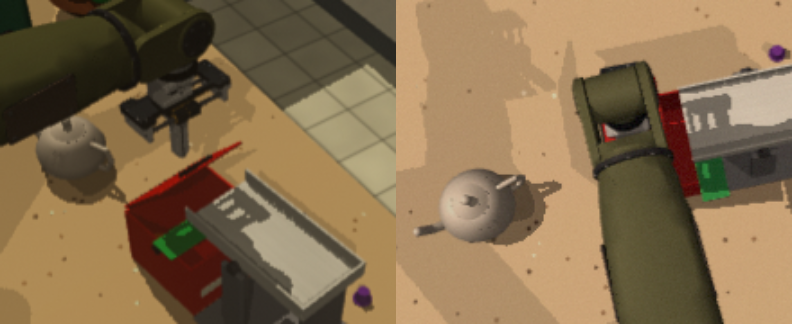

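The lid is falling on its own (edge at ~(185,175) in the left crop) and the finger is clear of it. I'll raise the hand and move away over the free area.

Request:
servo_tool(
  commands=[
    {"dp":[0,-15,0],"turn":[0,0,0]},
    {"dp":[0,-40,0],"turn":[0,0,0]},
    {"dp":[0,-70,0],"turn":[0,0,0]},
    {"dp":[0,-95,0],"turn":[0,0,0]},
    {"dp":[0,-105,0],"turn":[0,0,0]},
  ],
)

```text
clock: 19.38
eef_pos: [578.2, 148.2, 380.7]
eef_rot: [-1.573, -0.004, 0.11]
wrist_force: [0.3, 0.3, 0.5]
finger_gap: 0.1
```

Request:
servo_tool(
  commands=[
    {"dp":[-35,0,0],"turn":[0,0,0]},
    {"dp":[-70,0,0],"turn":[0,0,0]},
    {"dp":[-105,0,0],"turn":[0,0,0]},
    {"dp":[-140,0,0],"turn":[0,0,0]},
    {"dp":[-170,0,0],"turn":[0,0,0]},
  ],
)

```text
clock: 19.8
eef_pos: [407.1, 129.4, 379.1]
eef_rot: [-1.573, -0.003, 0.11]
wrist_force: [0.3, 0.3, 1.2]
finger_gap: 0.5
```

Request:
servo_tool(
  commands=[
    {"dp":[-15,0,0],"turn":[0,0,0]},
    {"dp":[-20,0,0],"turn":[0,0,0]},
    {"dp":[-20,0,0],"turn":[0,0,0]},
    {"dp":[-20,0,0],"turn":[0,0,0]},
    {"dp":[-20,0,0],"turn":[0,0,0]},
  ],
)

```text
clock: 20.22
eef_pos: [388.2, 127.3, 378.5]
eef_rot: [-1.573, -0.002, 0.11]
wrist_force: [0.8, 0.5, -0.1]
finger_gap: 0.5
```

Request:
servo_tool(
  commands=[
    {"dp":[0,0,0],"turn":[0,0,0]},
    {"dp":[0,0,0],"turn":[0,0,0]},
    {"dp":[0,0,0],"turn":[0,0,0]},
    {"dp":[0,0,0],"turn":[0,0,0]},
    {"dp":[0,0,0],"turn":[0,0,0]},
  ],
)

```text
clock: 20.63
eef_pos: [388.3, 127.4, 378.4]
eef_rot: [-1.573, -0.002, 0.11]
wrist_force: [-0.6, -0.3, 0.2]
finger_gap: 0.5
```

Request:
servo_tool(
  commands=[
    {"dp":[0,0,0],"turn":[0,0,0]},
    {"dp":[0,0,0],"turn":[0,0,0]},
    {"dp":[0,0,0],"turn":[0,0,0]},
    {"dp":[0,0,0],"turn":[0,0,0]},
    {"dp":[0,0,0],"turn":[0,0,0]},
  ],
)

```text
clock: 21.05
eef_pos: [388.3, 127.3, 378.4]
eef_rot: [-1.573, -0.002, 0.11]
wrist_force: [-0.6, 0.9, 0.3]
finger_gap: 0.6
```

```bash
python3 - <<'E'
from h import *
A=snap('side','side8');B=snap('top','top8');a=A['img'];b=B['img']
o=np.concatenate([cv2.resize(a[50:230,190:410],None,fx=1.8,fy=1.8),cv2.resize(b[120:300,130:350],None,fx=1.8,fy=1.8)],1)
cv2.imwrite('pics/c8.png',o[:,:,::-1])
for n,c in(('side',A),('top',B)):
    P=cloud(c);im=c['img'].astype(int);r,g,bb=im[...,0],im[...,1],im[...,2]
    for nm,m in (('tray',(abs(P[...,2]-222)<12)&(P[...,0]>565)&(P[...,0]<670)&(P[...,1]>-190)&(P[...,1]<40)),('lid',(r>2.2*g)&(P[...,2]>120)&(P[...,2]<320)&(P[...,0]>500)&(P[...,0]<650)&(P[...,1]>70)&(P[...,1]<205))):
        Q=P[m]
        if len(Q)>50: co=np.linalg.lstsq(np.c_[Q[:,:2],np.ones(len(Q))],Q[:,2],rcond=None)[0];print(n,nm,len(Q),'slopes',co[:2].round(4),'z',np.percentile(Q[:,2],[5,50,95]).round())
for n,c0,uv in (('top',B,[(175,233),(443,189),(455,235)]),):
    d=cv2.absdiff(c0['img'],np.load('pics/top0.npz')['img']).max(2)
    for u,v in uv: print(u,v,'diff',d[v-18:v+18,u-18:u+18].mean())
print(manip.read_state()['clock'],manip.read_state()['wrist_force'],manip.read_state()['eef_pos'])
E
```

```text
side tray 2038 slopes [0.0021 0.0004] z [221. 224. 228.]
side lid 839 slopes [ 0.0001 -0.0074] z [137. 142. 146.]
top tray 2084 slopes [-0.0009  0.0004] z [218. 224. 230.]
top lid 1312 slopes [-0.001  -0.0038] z [135. 142. 150.]
175 233 diff 31.005401234567902
443 189 diff 8.888117283950617
455 235 diff 7.567901234567901
21.15 [-0.78027261 -0.77911906 -1.15401607] [388.25299618 127.34073676 378.40647215]
```

View pics/c8.png

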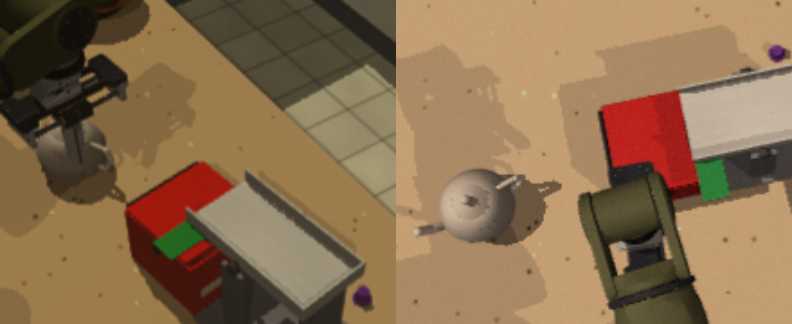

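View pics/top8.png

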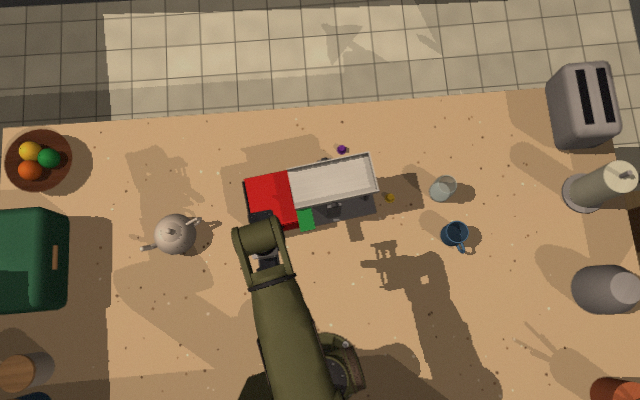

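The lid lies flat, the tray is level, and the teapot (175,233), jar (443,189) and mug (455,235) are at the same pixels as at the start. The robot touches nothing.

```bash
python3 -c "
from cell import manip
print(manip.sign_off())"
```

```text
the job is handed in; nothing more can be done
None
```

The pods are in the caddy, the tray is back level and the lid is shut; I handed the job in at about 21 s.

- **Pressing the tray:** I pressed the ear down slowly and found the stop about 55 mm below level. I held it there for about 1.5–2 s at about 10 to 12.6 N on the wrist sensor, then eased it up with the finger resting on it until it was level.
- **Pods:** All three showed inside the caddy in the pictures taken before the lid was shut. They are hidden under the lid now, so I did not see them again afterwards.
- **Lid and tray:** I pushed the lid over from behind and it fell shut by itself. Depth fits on the last pictures give slopes of at most about 0.002 for the tray and 0.007 for the lid, which lies at rim height (142 mm).
- **Teapot, jar and mug:** All three stand at the same pixels as at the start. The picture difference around the teapot was larger (31, against 8–9 for the other two). I put that down to changed shadows, as its outline had not moved.
- **Robot:** It ended clear of everything, with the wrist force at noise level. No check failed.

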